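# Level the sill shelf with a ball level and keep the level pressed down

## Task

The little wooden shelf on the kitchen sill slopes down towards its black levelling knob. Lay the ball level (the aluminium bar with a rolling blue ball) on the middle of the shelf, pointing along the shelf's length towards the knob, either way round, and let go of it; then turn the knob until the ball rests between the two black lines. Finish by pressing the level's red pad gently about half-way in and stay there: the program ends still pressing the level onto the shelf with the ball centred, and the other things on the sill are left where they are.

Things in the scene. Friction and masses are not known exactly. Their poses are not given: they have to be found in the camera images.
- level: loose rolling-ball level: aluminium bar 160 long (its x) x 24 wide (its y) x 45 mm high, about 0.25 kg, underside down on the sill at the start. Origin: centre of the underside. On its top: a yellow window (66 x 18 mm) centred at x = +44 mm with two black cross lines 20 mm apart, and a red pad near the middle. Grip it across its width at the middle
- ball (a joint): position of the level's blue ball (12 mm in diameter, it shows on top of the level), in m along the level's +x; 0 = centred between the two lines; it touches a line at +-0.003, and stops at +-0.024. It rolls to the lower end, 4 mm for each 0.01 rad of slope along the level, and takes about 1 s to settle
- pad_top (a point): centre of the top of the red press pad of the level (26 x 20 mm, 10 mm above the top face, so 55 mm above the underside, at level x = -6 mm). The pad is sprung: it goes in 8 mm in all, 1.2 N for each mm
- pad (a joint): how far the red pad is pressed in, m: 0 = out, 0.008 = fully in
- shelf: wooden plate, 130 (its x) x 250 (its y) x 12 mm, top about 72 mm above the sill, on a stand; it tips about a hinge line along x near its -y end. Origin: on that line, 16 mm below the top face; +y runs along the shelf to the knob, z is normal to the top. The wood spans y = -5 to 245 mm, a steel ear 44 mm wide goes on to 332 mm under the knob. It starts sloping down to it by 0.024 to 0.048 rad
- shelf_mid (a point): centre of the top face of the wooden shelf (it moves with the shelf)
- foot_grip (a point): on the vertical axis of the levelling knob, 17 mm above its underside: a black round knob 40 mm in diameter and 30 mm high (underside 85, top 115 mm above the sill), 185 mm from the middle of the shelf. It stays at its height and place; only the shelf moves. Grip it from above across its diameter at any yaw; turning takes about 0.1 N m and it stays where it is left
- foot (a joint): angle of the levelling knob, rad, growing clockwise seen from above; clockwise raises the knob end of the shelf, by 0.02 rad of slope per rad, so the ball moves 8 mm per rad. At the start 1.2 to 2.4 rad clockwise are needed to level the shelf
- timer: bystander: grey plastic triple-dial timer, 60 x 120 x 55 mm, chrome button on top; origin: centre of the underside
- canister: bystander: glass canister 100 mm in diameter, 218 mm tall; origin: centre of the underside
- ramekin: bystander: black ramekin, 80 mm in diameter, 45 mm high; origin: centre of the underside
- separator: bystander: white plastic egg separator, a 72 mm cup 22 mm high with a handle along its +y, 145 mm long over all; origin: centre of the cup's underside
Not all that is in view belongs to the job. Leave any orange look-alike of the level alone.

How it is judged:
By the outcome, as a careful person would: the job done as asked, in the order asked, and still so for the second after the job is handed in, while the arm keeps its last pose, push and grip.
It also fails if it takes over 72 s, if anything falls off the work surface, if the arm or the gripper's body presses on something with over 40 N, if the wrist force passes 120 N, or if a joint passes its speed limit or range.

## Robot

A 6-joint arm with a two-finger parallel gripper is mounted at the origin on the work surface. World frame = base frame: x ahead of the robot, y to its left, z up, the work surface at z = 0. Lengths are in m, angles in degrees, forces in N, time in s.
With the tool pointing down it reaches from about 0.35 to 0.875 m from the base axis. Payload 4.2 kg.
Tool frame: the origin (TCP) lies midway between the tips of the shut fingers; the grasp point (between the pads) lies 19 mm behind it; z points along the fingers, y is the direction in which the jaws open and shut (so a half turn about z gives the same grasp; the last joint's range is limited). The gripper opens to 87 mm and grips with 3 to 60 N. Pads are 19 mm wide; open, the fingers measure 117 mm over their backs; the gripper's body (75 mm by 190 mm) begins 51 mm behind the grasp point.
Start: joints at [90.848, 22.042, 0.453, 0, -68.411, -14.817], TCP at [0.151, 0.607, 0.223] pointing down, gripper open.
Joint ranges: [-179.83, 179.83], [-69.29, 118.12], [-61.27, 80.66], [-181.25, 117.63], [-171.15, -9.14], [-177.46, 177.46]. Speed limits (degrees/s): [159.86, 159.86, 180, 180, 180, 180].

## Interface

Orientations are given as a 3x3 rotation matrix whose columns are the frame's x, y, z axes.
In Python, from station import sense, capture, get_calibration, finish_job, spot_in, spot_point gives the robot as it stands.
- The arm moves only by the shell command python3 -m inch 'ROWS'. ROWS is JSON, a list of rows, each an object with "fingers": the finger opening in cm, from 0 to 8.7; "delta_pos": the shift along the tool's x, y, z in cm, a list of three; "spin": the turn about the tool's z in degrees. In form: [{"fingers": fingers, "delta_pos": [dx, dy, dz], "spin": spin}, ...]. A call has 1 to 20 rows; each row is the pose to reach, as a shift and turn from the pose commanded when the call began, along the tool's axes at that moment; what a row does not reach only later rows make up. A row lasts 1/10 s, in which the tool goes at most 50 mm and 8.59 degrees, less where a joint would pass 70% of its speed; a pose out of reach is approached as far as the arm can. A call with a gripper value outside its range is refused whole. The fingers move at their own pace and stop on an object; the grip force is fixed at half the most. Time passes only in rows, so rows that repeat a pose let the fingers close. It gives the time, the measured TCP pose, the force and the opening at its end, in the units of the state.
- sense(): the state, without advancing time (a new reading comes with each control period).
- capture(name): name is "scene" or "side" or "wrist"; returns the picture (384x512x3 uint8, red, green, blue); there is no depth.
- get_calibration(name): a dict with "K" (3x3 intrinsics, pixels), "T" (4x4, takes a point from camera to world coordinates). Camera axes: x right, y up, looking along -z (the intrinsics and any distortion apply to the point x, -y, -z); pixel columns grow to the right and rows downward; lengths in m; the calibration is good to about 2 mm. A picture is of the moment at which its call begins: read the wrist's pose just before it. get_calibration takes no time and is no camera call; for the wrist camera it gives the pose at the moment of the call.
- finish_job(): hands the job in, once; it reports no verdict.
Trained networks look in the newest picture that a camera, given by its name, has taken for a name from the list of things; names that differ only in an ending like _2 or _b are one class to them, and where a whole thing is asked for, a point or a joint stands for the part that bears it (a point fixed in the world has none). Each returns a list of dicts, best first, with "conf" (0 to 1); they miss things now and then, are a little off and sometimes report something else, mostly with a low value. They report only what shows in the picture. A call takes as long as a camera call. They do not tell look-alikes from the thing itself.
- spot_in(camera, target): "extent" ([left, top, right, bottom] as shares, 0 to 1, of the picture: columns of its width, rows of its height, round what is visible of it).
- spot_point(camera, target): "location" ([column, row] as shares, 0 to 1, of the picture: columns of its width, rows of its height: a listed point, or the origin of a listed thing).
The state is a dict: "time_s": time; "joints": joint angles; "joint_velocities": joint speeds; "effort": joint torques, N m; "tcp_pos": TCP position; "ee_rot": TCP orientation; "wrist_force": force on the tool from outside, world axes, zero at the start; "moment": the same for the moment, N m; "gripper_width": opening from 0.0 (shut) to 1.0 (fully open).
Only numpy, scipy, OpenCV 4.12 (cv2) and the standard library are available. Lean on these libraries where they do the work, as an engineer would, in place of code of your own. Each camera call takes 0.05 s, during which the arm holds its last target.

## Working session

There is one attempt and no reset: what is moved stays moved. The work goes in short steps, Python scripts to look and compute and a shell command to move; the robot and the scene stay as the last step left them, time stands still between calls to the robot, and variables do not carry over. Pictures are saved under pics/ and viewed, and the job is handed in when it is done.

```bash
ls; mkdir -p pics; python3 - <<'E'
from station import *
import cv2, json
s=sense(); print(s)
for n in ["scene","side","wrist"]:
    im=capture(n); cv2.imwrite(f"pics/{n}0.png",im[:,:,::-1])
    c=get_calibration(n); print(n,c)
    for t in ["level","pad_top","shelf_mid","foot_grip","shelf"]:
        print(t,[(round(d["conf"],2),[round(d["location"][0]*512),round(d["location"][1]*384)]) for d in spot_point(n,t)][:3])
print(sense()["time_s"])
E
```

```text
pics
{'time_s': 0.0, 'joints': array([ 9.08492813e+01,  2.20900269e+01,  3.78683661e-01, -2.77589930e-02,
       -6.84130588e+01, -1.48162310e+01]), 'joint_velocities': array([-0.03332977, -0.08890379, -0.01981533,  0.11411363,  0.01379136,
       -0.02783703]), 'effort': array([-1.20755230e-03, -3.90663350e+01,  1.87398523e+01,  4.21996146e+00,
        1.09310111e-02, -1.91582585e-04]), 'tcp_pos': array([0.15069738, 0.60592142, 0.22146307]), 'ee_rot': array([[ 9.70391983e-01, -2.41535141e-01, -4.18272930e-04],
       [-2.41535473e-01, -9.70389547e-01, -2.17762153e-03],
       [ 1.20084444e-04,  2.21417422e-03, -9.99997542e-01]]), 'wrist_force': array([-0.01036871, -0.15614133, -0.73653162]), 'moment': array([-0.01010699,  0.04916971,  0.00806213]), 'gripper_width': 0.9982761461963467}
scene {'K': array([[423.41811189,   0.        , 258.18721506],
       [  0.        , 423.41811189, 190.53385088],
       [  0.        ,   0.        ,   1.        ]]), 'T': array([[ 0.08068626, -0.82063746,  0.56572422,  1.44075312],
       [ 0.99673837,  0.06730421, -0.0445283 , -0.06491098],
       [-
[... 777 characters left out ...]
 ,  1.        ]])}
level [(0.79, [294, 149]), (0.58, [289, 170])]
pad_top [(0.62, [253, 173]), (0.47, [294, 136]), (0.46, [294, 155])]
shelf_mid [(0.72, [245, 192])]
foot_grip [(0.57, [229, 217])]
shelf [(0.73, [253, 174])]
wrist {'K': array([[300.1802877 ,   0.        , 251.98372688],
       [  0.        , 300.1802877 , 193.61712718],
       [  0.        ,   0.        ,   1.        ]]), 'T': array([[-0.2412092 ,  0.92806313,  0.28375509,  0.22837584],
       [-0.9704723 , -0.23105313, -0.06926733,  0.58840127],
       [ 0.00127804, -0.29208437,  0.9563917 ,  0.38472911],
       [ 0.        ,  0.        ,  0.        ,  1.        ]])}
level []
pad_top []
shelf_mid []
foot_grip []
shelf []
0.9
```

View pics/scene0.png

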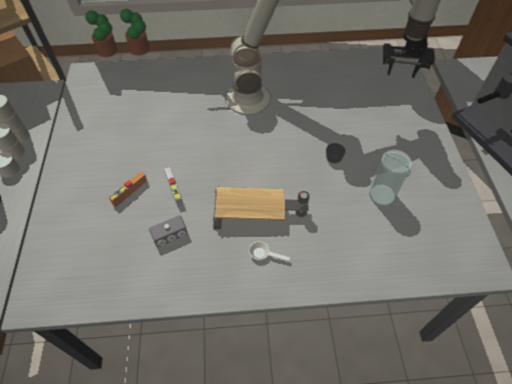

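View pics/side0.png

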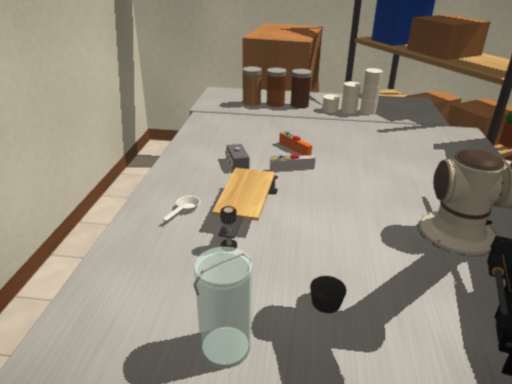

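View pics/wrist0.png

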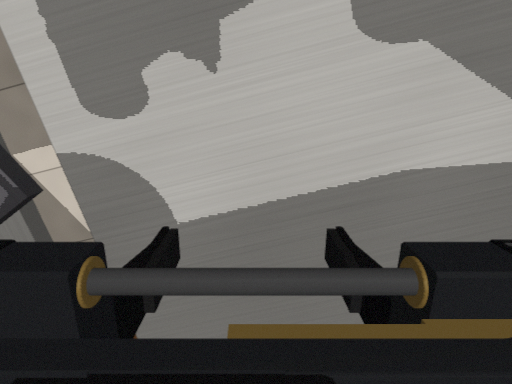

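```bash
cat > h.py <<'E'
import numpy as np, cv2
from station import *
def ray(cam,uv,z,c=None):
    c=c or get_calibration(cam); K=c["K"];T=c["T"]
    d=np.array([(uv[0]-K[0,2])/K[0,0],-(uv[1]-K[1,2])/K[1,1],-1.])
    d=T[:3,:3]@d; o=T[:3,3]
    return o+d*(z-o[2])/d[2]
def proj(cam,p,c=None):
    c=c or get_calibration(cam); K=c["K"];T=c["T"]
    q=T[:3,:3].T@(np.array(p)-T[:3,3])
    return np.array([K[0,2]+K[0,0]*q[0]/-q[2],K[1,2]+K[1,1]*-q[1]/-q[2]])
def crop(cam,f,out,x0,y0,x1,y1,k):
    im=cv2.imread(f)[y0:y1,x0:x1]; cv2.imwrite(out,cv2.resize(im,None,fx=k,fy=k,interpolation=cv2.INTER_CUBIC))
E
python3 - <<'E'
from h import *
crop(0,"pics/scene0.png","pics/c1.png",100,155,330,275,3)
crop(0,"pics/side0.png","pics/c2.png",150,110,350,260,4)
E
```

```text
(no output)
```

View pics/c1.png

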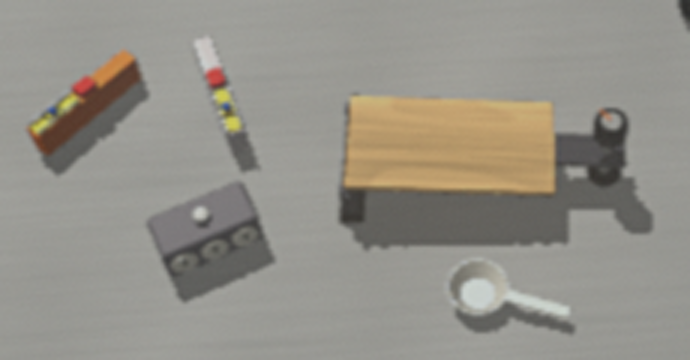

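View pics/c2.png

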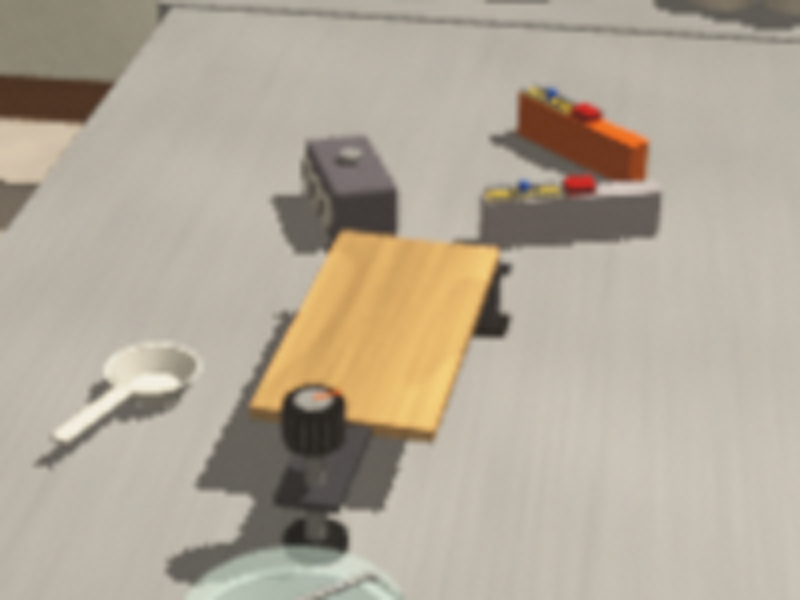

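```bash
python3 - <<'E'
from h import *
f=lambda x,y:(100+x/3-.33,155+y/3-.33)
g=lambda x,y:(150+x/4-.37,110+y/4-.37)
P=lambda *a:print(a[0],np.round(a[1],4))
a=ray("scene",f(205,38),.045);b=ray("scene",f(234,131),.045)
P("lev a",a);P("b",b);P("len",np.linalg.norm(b-a));print(np.degrees(np.arctan2(*(b-a)[[1,0]])))
P("mid",(a+b)/2)
P("pad",ray("scene",f(215,76),.055))
P("padside",ray("side",g(579,182),.055))
a=ray("side",g(660,192),.045);b=ray("side",g(483,200),.045);P("side a",a);P("side b",b)
P("orange pad",ray("scene",f(85,86),.055))
for n,q in dict(tl=(350,97),tr=(553,102),br=(555,191),bl=(346,188)).items():
    P(n,ray("scene",f(*q),.072))
P("knobtop",ray("scene",f(611,121),.115))
P("knobtop side",ray("side",g(315,399),.115))
for n,q in dict(hl=(345,232),hr=(499,247),kl=(250,407),kr=(433,432)).items():
    P("side"+n,ray("side",g(*q),.072))
P("timerbtn",ray("scene",f(202,213),.06))
P("sep cup",ray("scene",f(478,290),.02))
for n,t in [("scene","shelf_mid"),("scene","foot_grip"),("side","shelf_mid"),("side","foot_grip")]:
    for d in spot_point(n,t)[:2]:
        P((n,t),ray(n,(d["location"][0]*512,d["location"][1]*384),.072 if t=="shelf_mid" else .102))
P("can",ray("scene",(384,195),0)); P("ram",ray("scene",(336,153),.045))
print(sense()["time_s"])
E
```

```text
lev a [ 0.4049 -0.3356  0.045 ]
b [ 0.5536 -0.2942  0.045 ]
len 0.1544
15.571554409045252
mid [ 0.4792 -0.3149  0.045 ]
pad [ 0.4747 -0.3186  0.055 ]
padside [ 0.4742 -0.317   0.055 ]
side a [ 0.403  -0.3289  0.045 ]
side b [ 0.5555 -0.2886  0.045 ]
orange pad [ 0.477  -0.4807  0.055 ]
tl [ 0.5331 -0.1484  0.072 ]
tr [0.561  0.0997 0.072 ]
br [0.6873 0.0874 0.072 ]
bl [ 0.6633 -0.1563  0.072 ]
knobtop [0.6231 0.1589 0.115 ]
knobtop side [0.6217 0.1563 0.115 ]
sidehl [ 0.655  -0.1576  0.072 ]
sidehr [ 0.5307 -0.1506  0.072 ]
sidekl [0.6756 0.1064 0.072 ]
sidekr [0.5508 0.1183 0.072 ]
timerbtn [ 0.6763 -0.3257  0.06  ]
sep cup [ 0.7819 -0.0108  0.02  ]
('scene', 'shelf_mid') [ 0.6165 -0.0433  0.072 ]
('scene', 'shelf_mid') [ 0.5938 -0.1371  0.072 ]
('scene', 'foot_grip') [0.6276 0.1428 0.102 ]
('side', 'shelf_mid') [ 0.6027 -0.0106  0.072 ]
('side', 'foot_grip') [0.6166 0.1725 0.102 ]
can [0.5724 0.4889 0.    ]
ram [0.3871 0.3299 0.045 ]
1.1
```

```bash
cat >> h.py <<'E'
def yaw(s): return np.degrees(np.arctan2(s["ee_rot"][1,0],s["ee_rot"][0,0]))
def plan(p,yw=None):
    s=sense(); R=s["ee_rot"]
    d=R.T@(np.array(p)-s["tcp_pos"])*100
    print("delta",np.round(d,2),"spin",None if yw is None else round(-(((yw-yaw(s))+180)%360-180),2),"alt 2-part")
def st():
    s=sense(); print("t",round(s["time_s"],2),"tcp",np.round(s["tcp_pos"],4),"yaw",round(yaw(s),2),"tilt",np.round(s["ee_rot"][:,2],3),"j",np.round(s["joints"],1),"F",np.round(s["wrist_force"],2),"w",round(s["gripper_width"],3))
E
python3 - <<'E'
from h import *
plan((.46,.15,.225)); plan((.4797,-.3145,.225),15.5)
E
```

```text
delta [41.02 36.84 -0.24] spin None alt 2-part
delta [54.15 81.44 -0.24] spin -29.47 alt 2-part
```

```bash
python3 -m inch '[{"fingers":5,"delta_pos":[41,36.8,0],"spin":0},{"fingers":5,"delta_pos":[41,36.8,0],"spin":0},{"fingers":5,"delta_pos":[41,36.8,0],"spin":0},{"fingers":5,"delta_pos":[41,36.8,0],"spin":0},{"fingers":5,"delta_pos":[41,36.8,0],"spin":0},{"fingers":5,"delta_pos":[41,36.8,0],"spin":0},{"fingers":5,"delta_pos":[41,36.8,0],"spin":0},{"fingers":5,"delta_pos":[41,36.8,0],"spin":0},{"fingers":5,"delta_pos":[41,36.8,0],"spin":0},{"fingers":5,"delta_pos":[54.2,81.4,0],"spin":-29.5},{"fingers":5,"delta_pos":[54.2,81.4,0],"spin":-29.5},{"fingers":5,"delta_pos":[54.2,81.4,0],"spin":-29.5},{"fingers":5,"delta_pos":[54.2,81.4,0],"spin":-29.5},{"fingers":5,"delta_pos":[54.2,81.4,0],"spin":-29.5},{"fingers":5,"delta_pos":[54.2,81.4,0],"spin":-29.5},{"fingers":5,"delta_pos":[54.2,81.4,0],"spin":-29.5},{"fingers":5,"delta_pos":[54.2,81.4,0],"spin":-29.5},{"fingers":5,"delta_pos":[54.2,81.4,0],"spin":-29.5},{"fingers":5,"delta_pos":[54.2,81.4,8],"spin":-29.5},{"fingers":5,"delta_pos":[54.2,81.4,8],"spin":-29.5}]'; python3 -c "
from h import *
st()"
```

```text
time_s: 3.1
tcp_pos: [0.4756, -0.2779, 0.1683]
ee_rot: [[0.964, 0.267, 0.003], [0.267, -0.964, -0.001], [0.003, 0.002, -1.0]]
wrist_force: [0.4, 1.3, 0.6]
gripper_width: 0.572
t 3.1 tcp [ 0.4756 -0.2779  0.1683] yaw 15.5 tilt [ 0.003 -0.001 -1.   ] j [-13.4  17.4 -14.8   0.  -57.6 118.9] F [0.42 1.29 0.61] w 0.572
```

```bash
python3 -m inch '[{"fingers":5,"delta_pos":[0,0,0],"spin":0},{"fingers":5,"delta_pos":[0,0,0],"spin":0}]' >/dev/null; python3 -c "
from h import *
st(); plan((.4797,-.3145,.135),15.5)"
```

```text
t 3.3 tcp [ 0.4744 -0.2764  0.167 ] yaw 15.42 tilt [-0.002  0.    -1.   ] j [-13.3  17.5 -14.9   0.  -57.7 118.7] F [-0.41  0.34  1.33] w 0.576
delta [-0.5   3.81  3.2 ] spin -0.08 alt 2-part
```

```bash
python3 -m inch '[{"fingers":5,"delta_pos":[-0.5,3.8,3.2],"spin":0},{"fingers":5,"delta_pos":[-0.5,3.8,3.2],"spin":0},{"fingers":5,"delta_pos":[-0.5,3.8,3.2],"spin":0}]' >/dev/null; python3 - <<'E'
from h import *
st()
c=get_calibration("wrist"); im=capture("wrist"); cv2.imwrite("pics/w1.png",im[:,:,::-1])
for t in ["level","pad_top"]:
    for d in spot_point("wrist",t)[:2]:
        uv=(d["location"][0]*512,d["location"][1]*384); print(t,round(d["conf"],2),np.round(uv),np.round(ray("wrist",uv,.055 if t=="pad_top" else 0,c),4))
print(proj("wrist",sense()["tcp_pos"],c))
np.save("cw1.npy",c["T"])
E
```

```text
t 3.6 tcp [ 0.4807 -0.313   0.1365] yaw 15.58 tilt [ 0. -0. -1.] j [-16.9  21.4 -13.8   0.  -54.7 122.5] F [ 0.32  0.26 -0.66] w 0.575
level 0.81 [409. 228.] [ 0.4775 -0.489   0.    ]
level 0.73 [259. 186.] [ 0.4802 -0.3201  0.    ]
pad_top 0.64 [433. 254.] [ 0.4745 -0.4834  0.055 ]
pad_top 0.61 [259. 208.] [ 0.475  -0.3196  0.055 ]
[253.82201418 242.92629934]
```

View pics/w1.png

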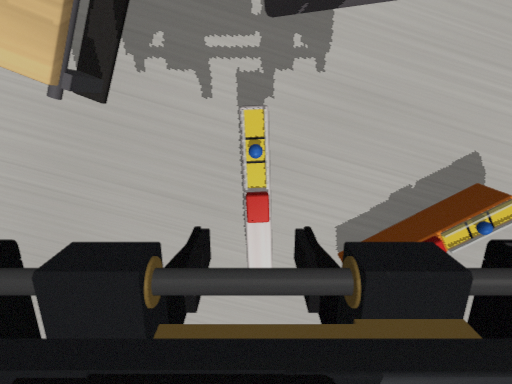

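```bash
python3 - <<'E'
from h import *
c=get_calibration("wrist"); c["T"]=np.load("cw1.npy")
im=cv2.imread("pics/w1.png")
hsv=cv2.cvtColor(im,cv2.COLOR_BGR2HSV)
y=cv2.inRange(hsv,(22,120,120),(35,255,255)); y[:, :200]=0; y[:,300:]=0;y[230:]=0
r=cv2.inRange(hsv,(0,120,100),(6,255,255))|cv2.inRange(hsv,(174,120,100),(180,255,255)); r[:,:200]=0;r[:,300:]=0
for n,m,z in(("yel",y,.045),("red",r,.055)):
    p=cv2.findNonZero(m); print(n,len(p),cv2.minAreaRect(p)); q=cv2.minAreaRect(p)[0]; w=ray("wrist",q,z,c); print(np.round(w,4))
    if n=="yel":Y=w
    else: Rr=w
d=(Y-Rr)[:2]; print(np.degrees(np.arctan2(d[1],d[0])),np.linalg.norm(d))
a=ray("wrist",(254.5,107),.045,c);print(a)
u=d/np.linalg.norm(d); o=Y[:2]-.044*u; o2=Rr[:2]+.006*u; print("origin",o,o2)
plan((*((o+o2)/2),.012),np.degrees(np.arctan2(d[1],d[0])))
E
```

```text
yel 1201 ((254.72979736328125, 148.16448974609375), (78.332763671875, 19.161026000976562), 88.02507019042969)
[ 0.5222 -0.3026  0.045 ]
red 610 ((257.0, 208.0), (28.0, 22.0), 90.0)
[ 0.4746 -0.318   0.055 ]
17.865013222662792 0.050089445035950635
[ 0.55434519 -0.29339735  0.045     ]
origin [ 0.48035781 -0.31614066] [ 0.48027268 -0.3161681 ]
delta [-0.22  0.29 12.6 ] spin -2.22 alt 2-part
```

```bash
python3 -m inch '[{"fingers":5,"delta_pos":[-0.2,0.3,5],"spin":-1.8},{"fingers":5,"delta_pos":[-0.2,0.3,9],"spin":-1.8},{"fingers":5,"delta_pos":[-0.2,0.3,11.5],"spin":-1.8},{"fingers":5,"delta_pos":[-0.2,0.3,12.4],"spin":-1.8},{"fingers":5,"delta_pos":[-0.2,0.3,12.4],"spin":-1.8},{"fingers":5,"delta_pos":[-0.2,0.3,12.4],"spin":-1.8},{"fingers":1.5,"delta_pos":[-0.2,0.3,12.4],"spin":-1.8},{"fingers":1.5,"delta_pos":[-0.2,0.3,12.4],"spin":-1.8},{"fingers":1.5,"delta_pos":[-0.2,0.3,12.4],"spin":-1.8},{"fingers":1.5,"delta_pos":[-0.2,0.3,12.4],"spin":-1.8},{"fingers":1.5,"delta_pos":[-0.2,0.3,12.4],"spin":-1.8},{"fingers":1.5,"delta_pos":[-0.2,0.3,12.4],"spin":-1.8}]'; python3 -c "
from h import *
st()"
```

```text
time_s: 4.95
tcp_pos: [0.4796, -0.3173, 0.0125]
ee_rot: [[0.955, 0.298, 0.001], [0.298, -0.955, -0.001], [0.001, 0.001, -1.0]]
wrist_force: [-0.3, -0.1, 3.3]
gripper_width: 0.274
t 4.95 tcp [ 0.4796 -0.3173  0.0125] yaw 17.34 tilt [ 0.001 -0.001 -1.   ] j [-17.3  30.5 -20.5   0.  -38.9 124.7] F [-0.26 -0.05  3.28] w 0.274
```

```bash
python3 -m inch '[{"fingers":1.5,"delta_pos":[0,0,-3],"spin":0},{"fingers":1.5,"delta_pos":[0,0,-6],"spin":0},{"fingers":1.5,"delta_pos":[0,0,-10],"spin":0},{"fingers":1.5,"delta_pos":[0,0,-14],"spin":0},{"fingers":1.5,"delta_pos":[0,0,-14.5],"spin":0},{"fingers":1.5,"delta_pos":[0,0,-14.5],"spin":0}]'; python3 -c "
from h import *
st(); plan((.606,-.0265,.16),-95)"
```

```text
time_s: 5.55
tcp_pos: [0.4793, -0.3167, 0.1575]
ee_rot: [[0.955, 0.298, 0.002], [0.298, -0.955, 0.0], [0.002, 0.0, -1.0]]
wrist_force: [-0.6, 0.4, -3.0]
gripper_width: 0.269
t 5.55 tcp [ 0.4793 -0.3167  0.1575] yaw 17.31 tilt [ 0.002  0.    -1.   ] j [-1.730e+01  2.030e+01 -1.220e+01 -1.000e-01 -5.740e+01  1.247e+02] F [-0.61  0.41 -3.04] w 0.269
delta [ 20.73 -23.94  -0.21] spin 112.31 alt 2-part
```

```bash
python3 -m inch '[{"fingers":1.5,"delta_pos":[2,-2.4,0],"spin":8},{"fingers":1.5,"delta_pos":[4,-4.8,0],"spin":16},{"fingers":1.5,"delta_pos":[6,-7,0],"spin":24},{"fingers":1.5,"delta_pos":[8,-9.3,0],"spin":32},{"fingers":1.5,"delta_pos":[10,-11.5,0],"spin":40},{"fingers":1.5,"delta_pos":[12,-13.8,0],"spin":48},{"fingers":1.5,"delta_pos":[14,-16,0],"spin":56},{"fingers":1.5,"delta_pos":[16,-18.5,0],"spin":64},{"fingers":1.5,"delta_pos":[18,-21,0],"spin":72},{"fingers":1.5,"delta_pos":[19.5,-22.5,0],"spin":80},{"fingers":1.5,"delta_pos":[20.7,-23.9,0],"spin":88},{"fingers":1.5,"delta_pos":[20.7,-23.9,0],"spin":96},{"fingers":1.5,"delta_pos":[20.7,-23.9,0],"spin":104},{"fingers":1.5,"delta_pos":[20.7,-23.9,0],"spin":112.3},{"fingers":1.5,"delta_pos":[20.7,-23.9,0],"spin":112.3},{"fingers":1.5,"delta_pos":[20.7,-23.9,0],"spin":112.3},{"fingers":1.5,"delta_pos":[20.7,-23.9,0],"spin":112.3}]' >/dev/null; python3 - <<'E'
from h import *
st(); plan((.606,-.0265,.16),-95)
c=get_calibration("wrist"); im=capture("wrist"); cv2.imwrite("pics/w2.png",im[:,:,::-1]); np.save("cw2.npy",c["T"])
im=capture("scene"); cv2.imwrite("pics/s2.png",im[:,:,::-1])
E
```

```text
t 7.25 tcp [ 0.6051 -0.0273  0.1558] yaw -94.86 tilt [-0.002 -0.    -1.   ] j [ 12.7  23.3  -7.7  -0.  -59.1 -17.6] F [ 0.8   0.81 -3.01] w 0.271
delta [-0.08 -0.09 -0.42] spin 0.14 alt 2-part
```

View pics/w2.png

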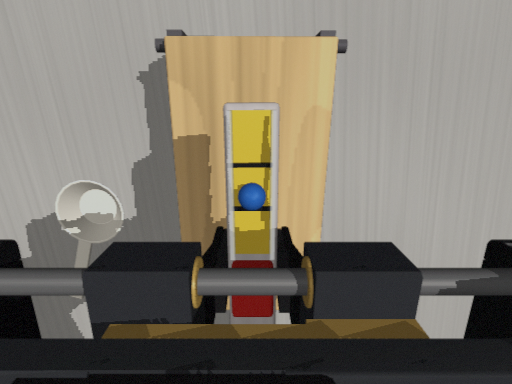

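View pics/s2.png

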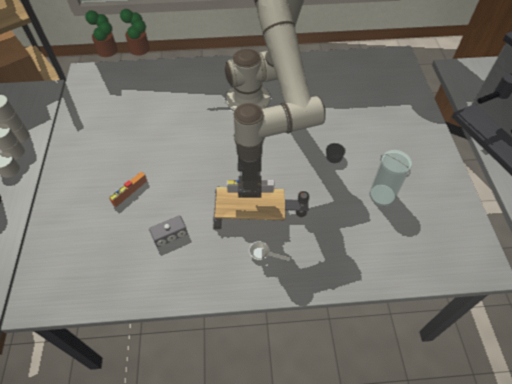

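```bash
python3 - <<'E'
from h import *
c=get_calibration("wrist"); c["T"]=np.load("cw2.npy")
a=ray("wrist",(167,38),.073,c);b=ray("wrist",(335,38),.073,c); print(a,b,np.linalg.norm(a-b))
for z in(.068,.064):
    p=ray("wrist",(180,250),z,c);q=ray("wrist",(322,250),z,c); print(p,q,np.linalg.norm(p-q),(p+q)/2)
m=(a+b)/2; t=(p+q)/2; print("hinge mid",m,"axis yaw",np.degrees(np.arctan2(*(t-m)[[1,0]])))
e=(a-b); print("edge yaw",np.degrees(np.arctan2(e[1],e[0])))
u=(t-m)[:2]/np.linalg.norm((t-m)[:2]); print("mid",m[:2]+.125*u)
E
```

```text
[ 0.65601411 -0.15659035  0.073     ] [ 0.53262205 -0.14616869  0.073     ] 0.12383137684205543
[0.6746476  0.01810697 0.068     ] [0.5440693  0.02937084 0.068     ] 0.13106322090111408 [0.60935845 0.02373891 0.068     ]
[0.67587209 0.02009233 0.064     ] [0.54320479 0.03153641 0.064     ] 0.13315997736734017 [0.60953844 0.02581437 0.064     ]
hinge mid [ 0.59431808 -0.15137952  0.073     ] axis yaw 85.09053497070354
edge yaw -4.827727800105336
mid [ 0.60501577 -0.02683812]
```

```bash
python3 -m inch '[{"fingers":1.5,"delta_pos":[0,0,2.5],"spin":0},{"fingers":1.5,"delta_pos":[0,0,4.5],"spin":0},{"fingers":1.5,"delta_pos":[0,0,5.8],"spin":0},{"fingers":1.5,"delta_pos":[0,0,6.3],"spin":0},{"fingers":1.5,"delta_pos":[0,0,6.3],"spin":0},{"fingers":1.5,"delta_pos":[0,0,6.3],"spin":0}]'; python3 -m inch '[{"fingers":1.5,"delta_pos":[0,0,0.2],"spin":0},{"fingers":1.5,"delta_pos":[0,0,0.4],"spin":0},{"fingers":1.5,"delta_pos":[0,0,0.4],"spin":0}]'
```

```text
time_s: 7.95
tcp_pos: [0.6064, -0.0271, 0.0949]
ee_rot: [[-0.086, -0.996, 0.002], [-0.996, 0.086, -0.0], [-0.0, -0.002, -1.0]]
wrist_force: [0.4, -0.4, -2.9]
gripper_width: 0.27
time_s: 8.25
tcp_pos: [0.6055, -0.0272, 0.09]
ee_rot: [[-0.087, -0.996, 0.0], [-0.996, 0.087, 0.0], [-0.0, 0.0, -1.0]]
wrist_force: [-0.6, -0.8, -2.6]
gripper_width: 0.274
```

```bash
python3 -m inch '[{"fingers":1.5,"delta_pos":[0,0,0.15],"spin":0},{"fingers":1.5,"delta_pos":[0,0,0.3],"spin":0},{"fingers":1.5,"delta_pos":[0,0,0.3],"spin":0}]' ; python3 -m inch '[{"fingers":1.5,"delta_pos":[0,0,0.1],"spin":0},{"fingers":1.5,"delta_pos":[0,0,0.2],"spin":0},{"fingers":1.5,"delta_pos":[0,0,0.2],"spin":0}]'
```

```text
time_s: 8.55
tcp_pos: [0.6054, -0.0272, 0.0867]
ee_rot: [[-0.087, -0.996, -0.001], [-0.996, 0.087, -0.0], [0.0, 0.001, -1.0]]
wrist_force: [0.7, 0.0, -2.6]
gripper_width: 0.279
time_s: 8.85
tcp_pos: [0.6055, -0.0272, 0.0848]
ee_rot: [[-0.087, -0.996, -0.0], [-0.996, 0.087, -0.0], [0.0, 0.0, -1.0]]
wrist_force: [0.0, -0.1, -2.1]
gripper_width: 0.272
```

```bash
python3 -m inch '[{"fingers":1.5,"delta_pos":[0,0,0.1],"spin":0},{"fingers":1.5,"delta_pos":[0,0,0.2],"spin":0},{"fingers":1.5,"delta_pos":[0,0,0.2],"spin":0}]' ; python3 -m inch '[{"fingers":1.5,"delta_pos":[0,0,0.1],"spin":0},{"fingers":1.5,"delta_pos":[0,0,0.15],"spin":0},{"fingers":1.5,"delta_pos":[0,0,0.15],"spin":0}]'
```

```text
time_s: 9.15
tcp_pos: [0.6055, -0.0271, 0.0828]
ee_rot: [[-0.087, -0.996, -0.0], [-0.996, 0.087, -0.0], [0.0, 0.0, -1.0]]
wrist_force: [-0.2, 0.3, -1.6]
gripper_width: 0.273
time_s: 9.45
tcp_pos: [0.6058, -0.027, 0.0821]
ee_rot: [[-0.086, -0.996, 0.001], [-0.996, 0.086, -0.0], [0.0, -0.001, -1.0]]
wrist_force: [-1.4, 0.6, 1.1]
gripper_width: 0.277
```

```bash
python3 -m inch '[{"fingers":1.5,"delta_pos":[0,0,0.1],"spin":0},{"fingers":2.8,"delta_pos":[0,0,0.1],"spin":0},{"fingers":3.2,"delta_pos":[0,0,0.1],"spin":0},{"fingers":3.8,"delta_pos":[0,0,0.1],"spin":0},{"fingers":4.6,"delta_pos":[0,0,0.1],"spin":0},{"fingers":4.6,"delta_pos":[0,0,0],"spin":0},{"fingers":4.6,"delta_pos":[0,0,-2],"spin":0},{"fingers":5,"delta_pos":[0,0,-5],"spin":0},{"fingers":5,"delta_pos":[0,0,-9],"spin":0},{"fingers":5,"delta_pos":[0,0,-11],"spin":0},{"fingers":5,"delta_pos":[0,0,-11],"spin":0},{"fingers":5,"delta_pos":[0,0,-11],"spin":0}]'; python3 - <<'E'
from h import *
st()
c=get_calibration("wrist"); im=capture("wrist"); cv2.imwrite("pics/w3.png",im[:,:,::-1]); np.save("cw3.npy",c["T"])
E
```

```text
time_s: 10.65
tcp_pos: [0.6053, -0.0271, 0.1914]
ee_rot: [[-0.087, -0.996, 0.0], [-0.996, 0.087, 0.001], [-0.001, -0.0, -1.0]]
wrist_force: [-0.2, -0.1, -1.1]
gripper_width: 0.577
t 10.65 tcp [ 0.6053 -0.0271  0.1914] yaw -94.99 tilt [ 0.     0.001 -1.   ] j [ 12.7  21.5  -5.   -0.  -63.5 -17.7] F [-0.19 -0.1  -1.14] w 0.577
```

View pics/w3.png

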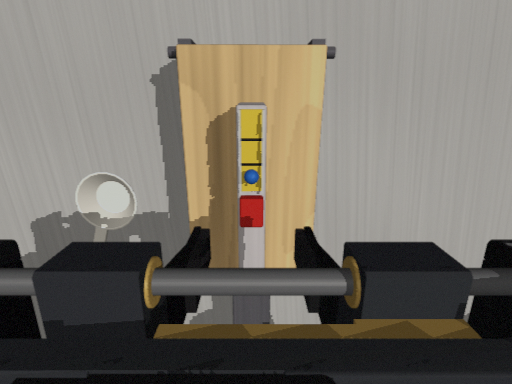

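```bash
cat >> h.py <<'E'
def ballpos(f,c,z=.113,show=None,cols=(200,300),rows=(80,240)):
    im=cv2.imread(f); sub=im[rows[0]:rows[1],cols[0]:cols[1]]
    hsv=cv2.cvtColor(sub,cv2.COLOR_BGR2HSV)
    b=cv2.inRange(hsv,(100,120,50),(130,255,255))
    m=cv2.moments(b,True); bx,by=m["m10"]/m["m00"]+cols[0],m["m01"]/m["m00"]+rows[0]
    y=cv2.inRange(hsv,(20,110,90),(36,255,255)); q=cv2.findNonZero(y)
    cx=int(round(q[:,0,0].mean()))
    prof=cv2.cvtColor(sub,cv2.COLOR_BGR2GRAY)[:,cx-7:cx+8].astype(float)
    return (bx,by,m["m00"]),cx+cols[0],np.round(np.median(prof,axis=1)).astype(int)
E
python3 - <<'E'
from h import *
c=get_calibration("wrist"); c["T"]=np.load("cw3.npy")
b,cx,pr=ballpos("pics/w3.png",c); print(b,cx); print([(i+80,v) for i,v in enumerate(pr)][15:120])
crop(0,"pics/w3.png","pics/w3c.png",220,90,285,235,4)
E
```

```text
(251.08783783783784, 176.2837837837838, 148.0) 251
[(95, np.int64(158)), (96, np.int64(157)), (97, np.int64(157)), (98, np.int64(157)), (99, np.int64(157)), (100, np.int64(157)), (101, np.int64(157)), (102, np.int64(128)), (103, np.int64(112)), (104, np.int64(107)), (105, np.int64(156)), (106, np.int64(171)), (107, np.int64(174)), (108, np.int64(174)), (109, np.int64(158)), (110, np.int64(165)), (111, np.int64(167)), (112, np.int64(167)), (113, np.int64(167)), (114, np.int64(166)), (115, np.int64(166)), (116, np.int64(166)), (117, np.int64(166)), (118, np.int64(166)), (119, np.int64(166)), (120, np.int64(166)), (121, np.int64(166)), (122, np.int64(166)), (123, np.int64(166)), (124, np.int64(166)), (125, np.int64(166)), (126, np.int64(166)), (127, np.int64(166)), (128, np.int64(166)), (129, np.int64(166)), (130, np.int64(166)), (131, np.int64(166)), (132, np.int64(166)), (133, np.int64(166)), (134, np.int64(166)), (135, np.int64(166)), (136, np.int64(166)), (137, np.int64(166)), (138, np.int64(89)), (139, np.int64(33)), (140, np.int64(25)), (141, np.int64(160)), (142, np.int64(165)), 
[... 533 characters left out ...]
.int64(165)), (168, np.int64(165)), (169, np.int64(146)), (170, np.int64(104)), (171, np.int64(78)), (172, np.int64(77)), (173, np.int64(83)), (174, np.int64(84)), (175, np.int64(85)), (176, np.int64(82)), (177, np.int64(80)), (178, np.int64(80)), (179, np.int64(76)), (180, np.int64(75)), (181, np.int64(69)), (182, np.int64(64)), (183, np.int64(104)), (184, np.int64(142)), (185, np.int64(143)), (186, np.int64(164)), (187, np.int64(164)), (188, np.int64(165)), (189, np.int64(165)), (190, np.int64(165)), (191, np.int64(169)), (192, np.int64(171)), (193, np.int64(172)), (194, np.int64(172)), (195, np.int64(89)), (196, np.int64(50)), (197, np.int64(48)), (198, np.int64(52)), (199, np.int64(72))]
```

View pics/w3c.png

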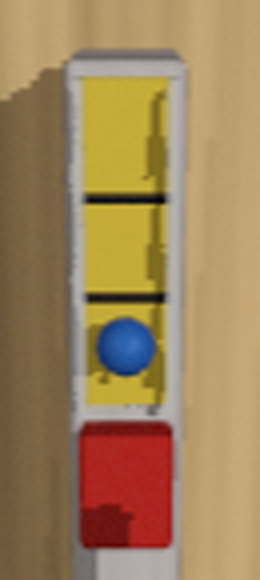

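```bash
python3 - <<'E'
from h import *
plan((.622,.1575,.17),39)
E
```

```text
delta [-18.54  -0.11   2.04] spin -133.99 alt 2-part
```

```bash
python3 -m inch '[{"fingers":7,"delta_pos":[-3,0,0],"spin":-8},{"fingers":7,"delta_pos":[-6,0,0],"spin":-16},{"fingers":7,"delta_pos":[-9,0,0],"spin":-24},{"fingers":7,"delta_pos":[-12,0,0],"spin":-32},{"fingers":7,"delta_pos":[-15,0,0],"spin":-40},{"fingers":7,"delta_pos":[-18.5,-0.1,0],"spin":-48},{"fingers":7,"delta_pos":[-18.5,-0.1,0],"spin":-56},{"fingers":7,"delta_pos":[-18.5,-0.1,0],"spin":-64},{"fingers":7,"delta_pos":[-18.5,-0.1,1],"spin":-72},{"fingers":7,"delta_pos":[-18.5,-0.1,2],"spin":-80},{"fingers":7,"delta_pos":[-18.5,-0.1,2],"spin":-88},{"fingers":7,"delta_pos":[-18.5,-0.1,2],"spin":-96},{"fingers":7,"delta_pos":[-18.5,-0.1,2],"spin":-104},{"fingers":7,"delta_pos":[-18.5,-0.1,2],"spin":-112},{"fingers":7,"delta_pos":[-18.5,-0.1,2],"spin":-120},{"fingers":7,"delta_pos":[-18.5,-0.1,2],"spin":-128},{"fingers":7,"delta_pos":[-18.5,-0.1,2],"spin":-134},{"fingers":7,"delta_pos":[-18.5,-0.1,2],"spin":-134},{"fingers":7,"delta_pos":[-18.5,-0.1,2],"spin":-134}]'; python3 - <<'E'
from h import *
st(); plan((.622,.1575,.083),39)
c=get_calibration("wrist"); im=capture("wrist"); cv2.imwrite("pics/w4.png",im[:,:,::-1])
for d in spot_point("wrist","foot_grip"):
    uv=(d["location"][0]*512,d["location"][1]*384); print(d["conf"],uv,ray("wrist",uv,.102,c))
E
```

```text
time_s: 12.6
tcp_pos: [0.6221, 0.1568, 0.1701]
ee_rot: [[0.778, 0.628, -0.002], [0.628, -0.778, -0.001], [-0.003, -0.001, -1.0]]
wrist_force: [-0.1, 0.1, 0.1]
gripper_width: 0.806
t 12.6 tcp [0.6221 0.1568 0.1701] yaw 38.9 tilt [-0.002 -0.001 -1.   ] j [ 28.6  25.9  -1.2  -0.  -63.  100.3] F [-0.12  0.06  0.14] w 0.806
delta [ 0.06 -0.05  8.71] spin -0.1 alt 2-part
0.97 (249.1904, 202.4832) [0.62194607 0.16116527 0.102     ]
```

View pics/w4.png

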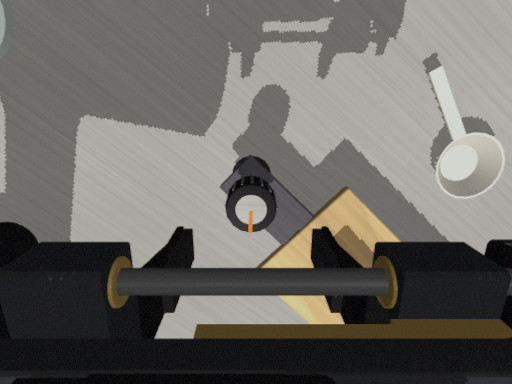

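```bash
python3 - <<'E'
from h import *
p=ray("wrist",(251,208),.115); print(p); print(proj("wrist",(.622,.1575,.115)))
plan((*p[:2],.083),39)
E
```

```text
[0.62301842 0.15997108 0.115     ]
[252.66140127 210.8583661 ]
delta [ 0.25 -0.19  8.77] spin -0.06 alt 2-part
```

```bash
python3 -m inch '[{"fingers":7,"delta_pos":[0.2,-0.1,3],"spin":0},{"fingers":7,"delta_pos":[0.2,-0.1,6],"spin":0},{"fingers":7,"delta_pos":[0.2,-0.1,8],"spin":0},{"fingers":7,"delta_pos":[0.2,-0.1,8.7],"spin":0},{"fingers":7,"delta_pos":[0.2,-0.1,8.7],"spin":0},{"fingers":3,"delta_pos":[0.2,-0.1,8.7],"spin":0},{"fingers":3,"delta_pos":[0.2,-0.1,8.7],"spin":0},{"fingers":3,"delta_pos":[0.2,-0.1,8.7],"spin":0},{"fingers":3,"delta_pos":[0.2,-0.1,8.7],"spin":0},{"fingers":3,"delta_pos":[0.2,-0.1,8.7],"spin":0},{"fingers":3,"delta_pos":[0.2,-0.1,8.7],"spin":0}]'; python3 - <<'E'
from h import *
st(); print(sense()["moment"])
E
```

```text
time_s: 13.8
tcp_pos: [0.6236, 0.1593, 0.085]
ee_rot: [[0.777, 0.63, 0.001], [0.63, -0.777, 0.0], [0.001, 0.0, -1.0]]
wrist_force: [-1.4, 0.4, 2.5]
gripper_width: 0.455
t 13.8 tcp [0.6236 0.1593 0.085 ] yaw 39.04 tilt [ 0.001  0.    -1.   ] j [ 28.7  30.6  -6.6  -0.  -52.7 100.3] F [-1.45  0.44  2.48] w 0.455
[ 0.20880524  0.32169191 -0.03621662]
```

```bash
python3 -m inch '[{"fingers":3,"delta_pos":[0,0,0],"spin":7},{"fingers":3,"delta_pos":[0,0,0],"spin":14},{"fingers":3,"delta_pos":[0,0,0],"spin":21},{"fingers":3,"delta_pos":[0,0,0],"spin":28},{"fingers":3,"delta_pos":[0,0,0],"spin":35},{"fingers":3,"delta_pos":[0,0,0],"spin":42},{"fingers":3,"delta_pos":[0,0,0],"spin":49},{"fingers":3,"delta_pos":[0,0,0],"spin":56},{"fingers":3,"delta_pos":[0,0,0],"spin":63},{"fingers":3,"delta_pos":[0,0,0],"spin":70},{"fingers":3,"delta_pos":[0,0,0],"spin":77},{"fingers":3,"delta_pos":[0,0,0],"spin":84},{"fingers":3,"delta_pos":[0,0,0],"spin":91},{"fingers":3,"delta_pos":[0,0,0],"spin":98},{"fingers":3,"delta_pos":[0,0,0],"spin":105},{"fingers":3,"delta_pos":[0,0,0],"spin":112},{"fingers":3,"delta_pos":[0,0,0],"spin":119},{"fingers":3,"delta_pos":[0,0,0],"spin":126},{"fingers":3,"delta_pos":[0,0,0],"spin":130},{"fingers":3,"delta_pos":[0,0,0],"spin":130}]'; python3 -m inch '[{"fingers":3,"delta_pos":[0,0,0],"spin":0},{"fingers":3,"delta_pos":[0,0,0],"spin":0},{"fingers":3,"delta_pos":[0,0,0],"spin":0},{"fingers":3,"delta_pos":[0,0,0],"spin":0},{"fingers":3,"delta_pos":[0,0,0],"spin":0},{"fingers":3,"delta_pos":[0,0,0],"spin":0},{"fingers":3,"delta_pos":[0,0,0],"spin":0},{"fingers":3,"delta_pos":[0,0,0],"spin":0},{"fingers":3,"delta_pos":[0,0,0],"spin":0}]'
python3 - <<'E'
from h import *
st(); print(sense()["moment"])
im=capture("wrist"); cv2.imwrite("pics/w5.png",im[:,:,::-1])
im=capture("scene"); cv2.imwrite("pics/s5.png",im[:,:,::-1])
crop(0,"pics/s5.png","pics/s5c.png",200,150,330,240,6)
E
```

```text
time_s: 15.8
tcp_pos: [0.6227, 0.1576, 0.085]
ee_rot: [[-0.017, -1.0, -0.002], [-1.0, 0.017, -0.002], [0.002, 0.002, -1.0]]
wrist_force: [-2.6, -4.9, 5.7]
gripper_width: 0.448
time_s: 16.7
tcp_pos: [0.6227, 0.1576, 0.085]
ee_rot: [[-0.016, -1.0, -0.002], [-1.0, 0.016, -0.002], [0.002, 0.002, -1.0]]
wrist_force: [-2.8, -4.3, 4.8]
gripper_width: 0.449
t 16.7 tcp [0.6227 0.1576 0.085 ] yaw -90.89 tilt [-0.002 -0.002 -1.   ] j [ 28.6  30.6  -6.7   0.1 -52.9 -29.6] F [-2.8  -4.33  4.82] w 0.449
[-1.28883833  0.79116309 -0.04535218]
```

View pics/w5.png

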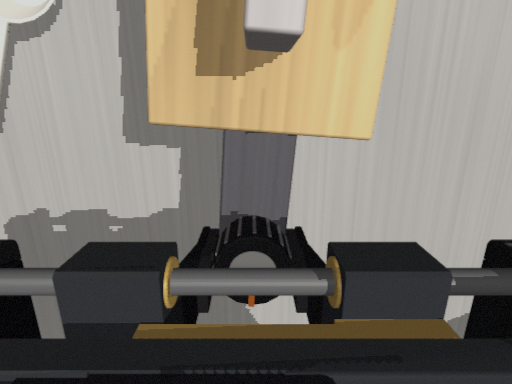

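View pics/s5c.png

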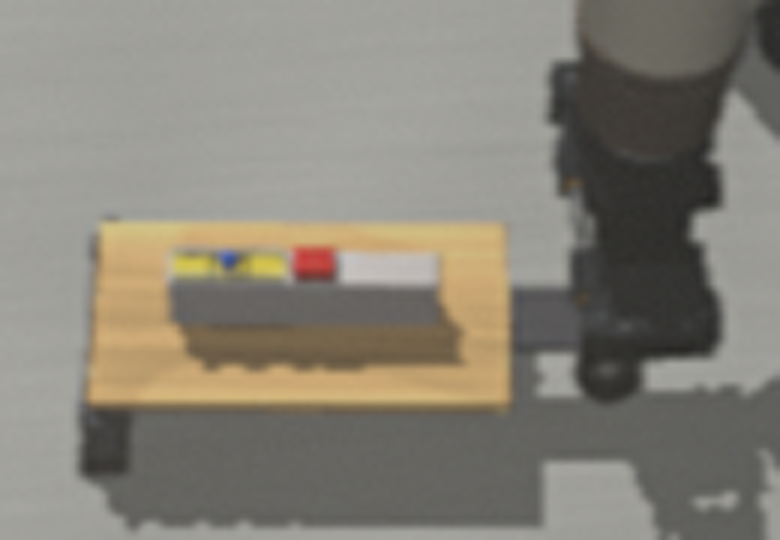

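```bash
python3 -m inch '[{"fingers":5,"delta_pos":[0,0,0],"spin":0},{"fingers":7,"delta_pos":[0,0,0],"spin":0},{"fingers":7,"delta_pos":[0,0,0],"spin":0},{"fingers":7,"delta_pos":[0,0,0],"spin":0},{"fingers":7,"delta_pos":[0,0,-3],"spin":0},{"fingers":7,"delta_pos":[0,0,-6.5],"spin":0},{"fingers":7,"delta_pos":[0,0,-10.5],"spin":0},{"fingers":7,"delta_pos":[0,0,-10.5],"spin":0},{"fingers":7,"delta_pos":[0,0,-10.5],"spin":0}]'; python3 - <<'E'
from h import *
st(); plan((.6053,-.0271,.1914),-95)
E
```

```text
time_s: 17.7
tcp_pos: [0.6239, 0.1597, 0.1906]
ee_rot: [[-0.017, -1.0, 0.002], [-1.0, 0.017, 0.002], [-0.002, -0.002, -1.0]]
wrist_force: [-0.4, -0.1, -0.9]
gripper_width: 0.802
t 17.7 tcp [0.6239 0.1597 0.1906] yaw -90.95 tilt [ 0.002  0.002 -1.   ] j [ 28.7  25.1   0.5  -0.  -65.3 -29.6] F [-0.35 -0.05 -0.85] w 0.802
delta [18.7   1.55 -0.12] spin 4.05 alt 2-part
```

Same viewing pose as before, so the images compare directly.

```bash
python3 -m inch '[{"fingers":5,"delta_pos":[4,0.4,0],"spin":4},{"fingers":5,"delta_pos":[8,0.8,0],"spin":4},{"fingers":5,"delta_pos":[12,1.2,0],"spin":4},{"fingers":5,"delta_pos":[16,1.4,0],"spin":4},{"fingers":5,"delta_pos":[18.7,1.5,0],"spin":4},{"fingers":5,"delta_pos":[18.7,1.5,0],"spin":4},{"fingers":5,"delta_pos":[18.7,1.5,0],"spin":4},{"fingers":5,"delta_pos":[18.7,1.5,0],"spin":4}]'; python3 - <<'E'
from h import *
st()
c=get_calibration("wrist"); im=capture("wrist"); cv2.imwrite("pics/w6.png",im[:,:,::-1]); np.save("cw6.npy",c["T"])
b,cx,pr=ballpos("pics/w6.png",c); print(b,cx); print({i+80:int(v) for i,v in enumerate(pr) if 20<i<120})
crop(0,"pics/w6.png","pics/w6c.png",200,80,300,235,4)
E
```

```text
time_s: 18.5
tcp_pos: [0.6052, -0.0269, 0.1885]
ee_rot: [[-0.086, -0.996, -0.001], [-0.996, 0.086, -0.0], [0.0, 0.001, -1.0]]
wrist_force: [0.0, 0.4, -0.2]
gripper_width: 0.571
t 18.5 tcp [ 0.6052 -0.0269  0.1885] yaw -94.92 tilt [-0.001 -0.    -1.   ] j [ 12.7  21.7  -5.2  -0.  -63.2 -17.7] F [ 0.03  0.38 -0.22] w 0.571
(250.7, 150.88235294117646, 170.0) 251
{101: 144, 102: 169, 103: 176, 104: 178, 105: 173, 106: 169, 107: 169, 108: 169, 109: 169, 110: 169, 111: 169, 112: 168, 113: 168, 114: 168, 115: 168, 116: 168, 117: 168, 118: 168, 119: 168, 120: 168, 121: 168, 122: 168, 123: 168, 124: 168, 125: 168, 126: 168, 127: 167, 128: 167, 129: 167, 130: 167, 131: 168, 132: 168, 133: 168, 134: 167, 135: 91, 136: 34, 137: 28, 138: 161, 139: 167, 140: 167, 141: 167, 142: 167, 143: 148, 144: 108, 145: 76, 146: 82, 147: 81, 148: 83, 149: 88, 150: 87, 151: 81, 152: 77, 153: 76, 154: 75, 155: 69, 156: 65, 157: 58, 158: 103, 159: 115, 160: 112, 161: 76, 162: 33, 163: 25, 164: 161, 165: 167, 166: 167, 167: 167, 168: 167, 169: 167, 170: 167, 171: 167, 172: 167, 173: 167, 174: 166, 175: 166, 176: 167, 177: 167, 178: 167, 179: 166, 180: 167, 181: 167, 182: 166, 183: 166, 184: 166, 185: 167, 186: 166, 187: 166, 188: 167, 189: 167, 190: 159, 191: 172, 192: 173, 193: 173, 194: 151, 195: 75, 196: 47, 197: 47, 198: 64, 199: 75}
```

View pics/w6c.png

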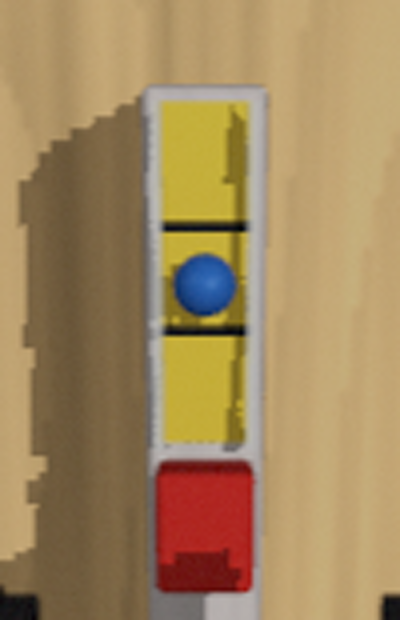

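```bash
python3 - <<'E'
from h import *
c=get_calibration("wrist"); c["T"]=np.load("cw6.npy")
im=cv2.imread("pics/w6.png"); hsv=cv2.cvtColor(im,cv2.COLOR_BGR2HSV)
r=cv2.inRange(hsv,(0,120,60),(6,255,255))|cv2.inRange(hsv,(174,120,60),(180,255,255)); r[:,:220]=0;r[:,280:]=0
q=cv2.minAreaRect(cv2.findNonZero(r)); print(q); p=ray("wrist",q[0],.127,c); print("pad",p)
m=ray("wrist",(250.7,149.4),.117,c); print("ctr",m, np.linalg.norm((m-p)[:2]), np.degrees(np.arctan2(*(m-p)[[1,0]])))
for z in(.122,.127): 
    a=ray("wrist",(q[0][0],q[0][1]-q[1][0]/2),z,c);b=ray("wrist",(q[0][0],q[0][1]+q[1][0]/2),z,c); print(z,np.linalg.norm(a-b))
d=(m-p)[:2]/np.linalg.norm((m-p)[:2])
plan((*p[:2],.145),-95)
E
```

```text
((251.0, 211.0), (24.0, 32.0), 0.0)
pad [ 0.60545571 -0.02365488  0.127     ]
ctr [ 0.60159986 -0.07085137  0.117     ] 0.047353738548073974 -94.67056263036145
0.122 0.02069424984246082
0.127 0.02024182614888263
delta [-0.3   0.    4.38] spin 0.1 alt 2-part
```

```bash
python3 -m inch '[{"fingers":0,"delta_pos":[-0.4,0,0],"spin":0},{"fingers":0,"delta_pos":[-0.4,0,0],"spin":0},{"fingers":0,"delta_pos":[-0.4,0,0],"spin":0},{"fingers":0,"delta_pos":[-0.4,0,0],"spin":0},{"fingers":0,"delta_pos":[-0.4,0,0],"spin":0},{"fingers":0,"delta_pos":[-0.4,0,2.5],"spin":0},{"fingers":0,"delta_pos":[-0.4,0,4.5],"spin":0},{"fingers":0,"delta_pos":[-0.4,0,5.3],"spin":0},{"fingers":0,"delta_pos":[-0.4,0,5.3],"spin":0},{"fingers":0,"delta_pos":[-0.4,0,5.3],"spin":0},{"fingers":0,"delta_pos":[-0.4,0,5.3],"spin":0}]'; python3 - <<'E'
from h import *
st()
im=capture("wrist"); cv2.imwrite("pics/w7.png",im[:,:,::-1])
im=capture("side"); cv2.imwrite("pics/sd7.png",im[:,:,::-1])
crop(0,"pics/sd7.png","pics/sd7c.png",190,100,310,220,5)
E
```

```text
time_s: 19.65
tcp_pos: [0.6066, -0.0236, 0.1378]
ee_rot: [[-0.086, -0.996, 0.002], [-0.996, 0.086, 0.0], [-0.0, -0.002, -1.0]]
wrist_force: [-0.3, 1.1, 0.1]
gripper_width: 0.007
t 19.65 tcp [ 0.6066 -0.0236  0.1378] yaw -94.96 tilt [ 0.002  0.    -1.   ] j [ 13.   24.3  -9.    0.  -56.6 -18. ] F [-0.28  1.11  0.12] w 0.007
```

View pics/w7.png

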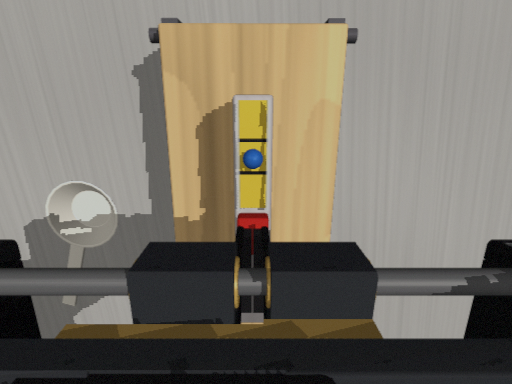

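View pics/sd7c.png

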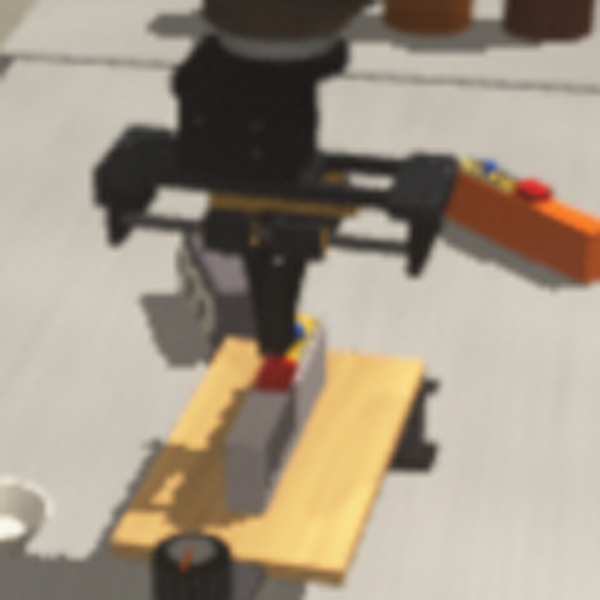

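```bash
python3 -m inch '[{"fingers":0,"delta_pos":[0,0,0.4],"spin":0},{"fingers":0,"delta_pos":[0,0,0.8],"spin":0},{"fingers":0,"delta_pos":[0,0,0.8],"spin":0},{"fingers":0,"delta_pos":[0,0,0.8],"spin":0}]'; for i in 1 ; do python3 -m inch '[{"fingers":0,"delta_pos":[0,0,0.1],"spin":0},{"fingers":0,"delta_pos":[0,0,0.1],"spin":0},{"fingers":0,"delta_pos":[0,0,0.1],"spin":0}]'; done;  python3 -m inch '[{"fingers":0,"delta_pos":[0,0,0.1],"spin":0},{"fingers":0,"delta_pos":[0,0,0.1],"spin":0},{"fingers":0,"delta_pos":[0,0,0.1],"spin":0}]'
```

```text
time_s: 20.15
tcp_pos: [0.6056, -0.0237, 0.1282]
ee_rot: [[-0.087, -0.996, -0.001], [-0.996, 0.087, -0.0], [0.0, 0.001, -1.0]]
wrist_force: [0.0, -0.2, 0.3]
gripper_width: 0.005
time_s: 20.45
tcp_pos: [0.6058, -0.0236, 0.1275]
ee_rot: [[-0.087, -0.996, 0.0], [-0.996, 0.087, -0.0], [0.0, -0.0, -1.0]]
wrist_force: [0.9, -0.0, -0.4]
gripper_width: 0.005
time_s: 20.75
tcp_pos: [0.6059, -0.0236, 0.1267]
ee_rot: [[-0.086, -0.996, 0.0], [-0.996, 0.086, -0.0], [-0.0, -0.0, -1.0]]
wrist_force: [0.3, 0.6, -0.0]
gripper_width: 0.006
```

```bash
python3 -m inch '[{"fingers":0,"delta_pos":[0,0,0.1],"spin":0},{"fingers":0,"delta_pos":[0,0,0.1],"spin":0},{"fingers":0,"delta_pos":[0,0,0.1],"spin":0}]' | grep -E "pos|force";  python3 -m inch '[{"fingers":0,"delta_pos":[0,0,0.1],"spin":0},{"fingers":0,"delta_pos":[0,0,0.1],"spin":0},{"fingers":0,"delta_pos":[0,0,0.1],"spin":0}]'| grep -E "pos|force";  python3 -m inch '[{"fingers":0,"delta_pos":[0,0,0.1],"spin":0},{"fingers":0,"delta_pos":[0,0,0.1],"spin":0},{"fingers":0,"delta_pos":[0,0,0.1],"spin":0}]'| grep -E "pos|force"
```

```text
tcp_pos: [0.6059, -0.0236, 0.1257]
wrist_force: [-0.3, -0.1, 2.2]
tcp_pos: [0.6059, -0.0236, 0.1248]
wrist_force: [-1.1, 0.2, 3.8]
tcp_pos: [0.6059, -0.0236, 0.1238]
wrist_force: [-1.1, 1.2, 3.6]
```

```bash
python3 -m inch '[{"fingers":0,"delta_pos":[0,0,0.1],"spin":0},{"fingers":0,"delta_pos":[0,0,0.1],"spin":0},{"fingers":0,"delta_pos":[0,0,0.1],"spin":0},{"fingers":0,"delta_pos":[0,0,0.1],"spin":0},{"fingers":0,"delta_pos":[0,0,0.1],"spin":0},{"fingers":0,"delta_pos":[0,0,0.1],"spin":0},{"fingers":0,"delta_pos":[0,0,0.1],"spin":0},{"fingers":0,"delta_pos":[0,0,0.1],"spin":0},{"fingers":0,"delta_pos":[0,0,0.1],"spin":0},{"fingers":0,"delta_pos":[0,0,0.1],"spin":0}]'| grep -E "pos|force"; python3 - <<'E'
from h import *
st()
F=[]
c=get_calibration("wrist"); im=capture("wrist"); cv2.imwrite("pics/w8.png",im[:,:,::-1])
for i in range(8): capture("side"); F.append(sense()["wrist_force"][2])
print(np.round(F,2),np.mean(F))
print(sense()["tcp_pos"])
im=capture("side"); cv2.imwrite("pics/sd8.png",im[:,:,::-1])
b,cx,pr=ballpos("pics/w8.png",c); print(b,cx); print({i+80:int(v) for i,v in enumerate(pr) if 40<i<120})
crop(0,"pics/w8.png","pics/w8c.png",200,80,300,235,4)
crop(0,"pics/sd8.png","pics/sd8c.png",190,100,310,220,5)
E
```

```text
tcp_pos: [0.6059, -0.0236, 0.1228]
wrist_force: [-1.2, -0.1, 5.9]
t 22.65 tcp [ 0.6059 -0.0236  0.1228] yaw -94.96 tilt [ 0.001 -0.    -1.   ] j [ 13.1  25.1 -10.    0.  -54.8 -18. ] F [-1.2  -0.11  5.89] w 0.004
[5.52 4.99 5.09 5.55 4.59 4.99 5.49 5.79] 5.25266836145007
[ 0.60592353 -0.02363084  0.12282988]
(251.15160349854227, 163.79883381924196, 343.0) 251
{121: 167, 122: 167, 123: 167, 124: 167, 125: 167, 126: 167, 127: 167, 128: 167, 129: 167, 130: 167, 131: 167, 132: 167, 133: 167, 134: 166, 135: 167, 136: 167, 137: 167, 138: 167, 139: 167, 140: 167, 141: 140, 142: 59, 143: 27, 144: 27, 145: 100, 146: 162, 147: 167, 148: 167, 149: 167, 150: 166, 151: 167, 152: 166, 153: 143, 154: 80, 155: 72, 156: 75, 157: 77, 158: 79, 159: 83, 160: 84, 161: 89, 162: 90, 163: 89, 164: 88, 165: 85, 166: 82, 167: 79, 168: 76, 169: 71, 170: 69, 171: 62, 172: 59, 173: 53, 174: 85, 175: 143, 176: 145, 177: 61, 178: 24, 179: 24, 180: 62, 181: 160, 182: 166, 183: 166, 184: 166, 185: 166, 186: 167, 187: 166, 188: 166, 189: 166, 190: 166, 191: 166, 192: 166, 193: 166, 194: 166, 195: 166, 196: 166, 197: 166, 198: 166, 199: 166}
```

View pics/w8c.png

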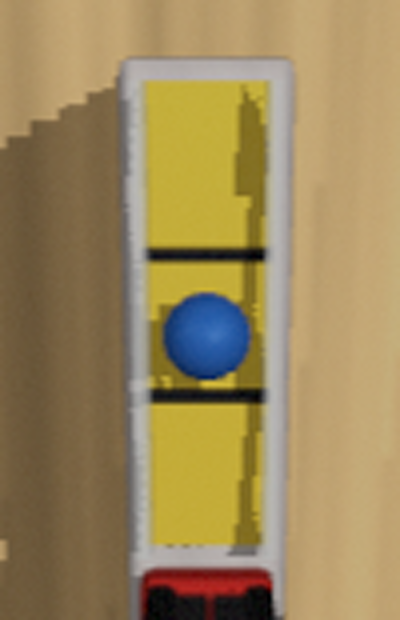

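View pics/sd8c.png

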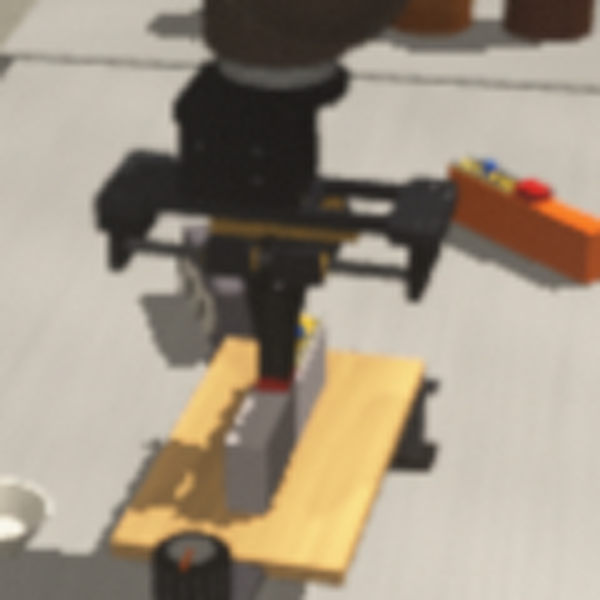

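```bash
python3 - <<'E'
from h import *
for n in("w1","w6","w7","w8"):
    b,cx,pr=ballpos(f"pics/{n}.png",None); 
    w=np.clip(110-pr,0,None).astype(float)
    im=cv2.imread(f"pics/{n}.png").astype(float).sum(2)[80:240,cx-10:cx+11]/3
    # lines: use dark columns at sides of ball
    g=np.median(np.c_[im[:,1:4],im[:,16:18]],axis=1); d=np.clip(90-g,0,None)
    by=int(b[1]-80); s=int(30)
    k=np.arange(len(d))
    up=slice(max(by-28,0),by-5); dn=slice(by+5,by+28)
    r=[(d[q]*k[q]).sum()/d[q].sum()+80 for q in(up,dn)]
    print(n,np.round(b,1),np.round(r,1),"off mm",(b[1]-np.mean(r))*20/(r[1]-r[0]))
E
```

```text
w1 [255.1 150.9 139. ] [138.1 161.7] off mm 0.8455804240515206
w6 [250.7 150.9 170. ] [136.4 162.1] off mm 1.277465269337384
w7 [252.4 158.6 284. ] [140.3 170.6] off mm 2.1133897268262585
w8 [251.2 163.8 343. ] [143.7 175.8] off mm 2.514026573069369
```

```bash
python3 - <<'E'
from h import *
st(); print(finish_job()); 
E
```

```text
t 23.15 tcp [ 0.6059 -0.0236  0.1228] yaw -94.96 tilt [ 0.001 -0.    -1.   ] j [ 13.1  25.1 -10.    0.  -54.8 -18. ] F [-2.47  0.02  5.76] w 0.004
the job is handed in; nothing more can be done
None
```

I handed the job in at 23 s, with the closed fingers still pressing the red pad and the ball between the two lines. `finish_job()` gives no verdict.

**What I did:** I gripped the aluminium level and left the orange one alone. I laid the level along the middle of the shelf with its window towards the hinge end, and let go. The ball then sat about 19 mm towards the knob. I turned the knob 130° clockwise in one grip, then pressed the pad.

**Last checks:**
- **Ball:** the last wrist picture, taken while pressing, shows it between the lines. It reads about 1.6 mm towards the knob. I put about 1 mm of that down to viewing angle, judging by the picture of the level on the sill before the grip, which leaves an estimated 0.5 mm; a line would be touched at 3 mm. One automatic reading of that picture gave 2.5 mm, but I took that to be shadows mistaken for the lines and set it aside.
- **Pad:** the force averaged 5.3 N, and the fingers went down about 4 mm after contact, so the pad is about half-way in.
- **Other things on the sill:** I saw no contact and nothing moved in the views I had, but I took no last picture of the whole sill.

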